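Press the paint jar down in the sprung cradle and hold it

ROBOT

A 6-joint arm with a two-finger parallel gripper is mounted at the origin on a cart in front of the work surface, level with it; the furniture and walls round the work are solid. World frame = base frame: x ahead of the robot, y to its left, z up, the work surface at z = 0. Lengths are in m, angles in rad, forces in N, time in s.
With the tool pointing down it reaches from about 0.4 to 0.825 m from the base axis. Payload 7 kg.
Tool frame: the origin (TCP) lies at the very end of the fingers, on their centre line; the grasp point (between the pads) lies 19 mm behind it; z points along the fingers, y is the line along which they close (so a half turn about z gives the same grasp; the last joint's range is limited). The gripper opens to 88 mm and grips with 3 to 60 N. Pads are 19 mm wide; open, the fingers measure 130 mm over their backs; the gripper's body (78 mm by 193 mm) begins 47 mm behind the grasp point.
Start: joints at [1.46, 0.359, 0.012, 0, -1.224, -0.288], TCP at [0.262, 0.622, 0.227] pointing down, gripper open.
Joint ranges: [-3.07, 3.07], [-1.43, 2.12], [-1.02, 1.25], [-3.03, 1.67], [-3.05, -0], [-3.03, 3.03]. Speed limits (rad/s): [2.39, 2.39, 3.01, 3.14, 3.14, 3.14].

INTERFACE

Orientations are given as a unit quaternion [x, y, z, w].
In Python, from cell import arm, grab_frame gives the robot as it stands.
- The arm moves only by the tool step_arm, never from a script. Its argument "commands" is text: rows parted by semicolons, each of 7 numbers parted by spaces: the shift along the tool's x, y, z in m, then the turn, a rotation vector about the tool's x, y, z in rad, then the opening, from 0 (shut) to 1 (fully open). A call has 1 to 5 rows; each row shifts and turns the commanded pose from where the row before left it, along the tool's axes as they then stand; what a row does not reach is not made up. A row lasts 1/8 s, in which the tool goes at most 62.5 mm and 10.7 degrees, less where a joint would pass 70% of its speed; a pose out of reach is approached as far as the arm can. A call is refused whole if a number of a shift passes 0.0625 or a number of a turn 0.188, either way. A call with a gripper value outside its range is refused whole. The fingers move at their own pace and stop on an object; "grip_force" is the grip in N (left out, the last holds). Time passes only in rows, so rows that do not move let the fingers close. It gives the time, the measured TCP pose, the force, the opening and the grip force at its end, in the units of the state.
- arm.observe(): the state, without advancing time (a new reading comes with each control period).
- grab_frame(name): name is "side" or "top"; returns a dict with "frame" (384x512x3 uint8, red, green, blue), "camera_matrix" (3x3 intrinsics, pixels), "eye" and "attitude" of the camera in the world. Camera axes: x right, y down, z forward; pixel columns grow to the right and rows downward; lengths in m; the calibration is good to about 2 mm. A picture is of the moment at which its call begins. There is no depth.
- arm.finish_job(): hands the job in; it is judged then, once.
The state is a dict: "time": time; "q": joint angles; "dq": joint speeds; "effort": joint torques, N m; "position": TCP position; "tcp_rot": TCP orientation; "force": force on the tool from outside, world axes, zero at the start; "torque": the same for the moment, N m; "opening": finger opening in m; "grasp_force": force on a finger pad.
Only numpy, scipy, OpenCV 4.12 (cv2) and the standard library are available. Lean on these libraries where they do the work, as an engineer would, in place of code of your own. Each camera call takes 0.05 s, during which the arm holds its last target. There are 200 camera calls.

TASK

Pick up the squat, round screw-lid jar of edge paint, seat it upright in the ring of the sprung cradle and press it all the way down against the springs, pushing on the jar and not on the cradle. Finish while still holding the jar pressed fully down, so that I can push the locking pin in: do not let go or ease off. Leave the other things on the bench where they are.

Things in the scene. Friction and masses are not known exactly. Their poses are not given: they have to be found in the camera images.
- paint_jar: squat round jar of edge paint, brown-grey below with a dark screw lid (fixed on), 39 mm diameter (lid 37 mm), 48 mm tall, about 80 g; stands upright on the bench at the start, anywhere among the other small things. Origin: centre of its underside; z up along its axis.
- cradle: sprung ring cradle, fixed to the bench: wooden base 90 mm (x) by 170 mm (y) by 12 mm thick, a steel guide post of 8 mm with a 14 mm nut at y = +58 and y = -58 mm of its frame, tops 55 mm above the bench, and between them an aluminium ring cup that slides straight down. A locking pin in a bracket (26 mm high, reaching to x = +61 mm) lies behind the ring at +x. Origin: centre of the base's underside on the bench; z up.
- seat (a point): centre of the flat floor inside the ring cup, moving with the cup: 41 mm above the bench with the cup up, 21 mm with it fully down. The cup is round, bore 44 mm widening to about 49 mm at the rim; the rim is 12 mm above this floor, outer diameter 59 mm. Flat arms from the cup to the two posts stay below the rim. z up, axes as cradle.
- ring_cup (a joint): how far the ring cup is pressed down, m: 0 = up (the springs hold it up under the jar's weight), 0.020 = fully down on its stop. The springs need about 4 N of push to begin to move and about 11 N at the bottom; it springs back up when let go.
- dropper: small brown dropper bottle with a rubber bulb, 33 mm diameter, 102 mm tall, loose; leave alone. Origin: centre of its underside.
- glue: white glue bottle with a pointed nozzle, 44 mm diameter, 133 mm tall, loose; leave alone. Origin: centre of its underside.
- spool: spool of brown thread with flanges, 38 mm wide, 50 mm tall, loose; leave alone. Origin: at its underside.
- anvil: dished steel setting anvil, a disc of 33 mm diameter, 13 mm high, loose; leave alone. Origin: centre of its underside.
- slicker: hardwood slicker block 23 x 90 x 16 mm, lying flat, loose; leave alone. Origin: centre of its underside, long side along its y.
There are look-alikes about, which are no part of the job. Leave any turquoise or yellow look-alike of the paint_jar alone.

How it is judged:
By the outcome, as a careful person would: the job done as asked, in the order asked, and still so for the second after the job is handed in, while the arm keeps its last pose, push and grip.
It also fails if it takes over 35 s, if anything falls off the work surface, if the arm or the gripper's body presses on something with over 40 N, if the wrist force passes 120 N, or if a joint passes its speed limit or range.

## Working session

There is one attempt and no reset: what is moved stays moved. The work goes in short steps, Python scripts to look and compute and a tool call to move; the robot and the scene stay as the last step left them, time stands still between calls to the robot, and variables do not carry over. Pictures are saved under pics/ and viewed, at most 10 in all, crops included, and the job is handed in when it is done.

Besides the shell and the picture viewer there is one more tool, called after "Emit:" as name(argument=value, ...) on one line, values as JSON. step_arm: Moves the arm, as the interface text tells. Its arguments: {"type":"object","properties":{"commands":{"type":"string"},"grip_force":{"type":"number"}},"required":["commands"]}

```bash
mkdir -p pics; cat > h.py <<'E'
import numpy as np, cv2
from cell import arm, grab_frame
from scipy.spatial.transform import Rotation as R
def att(a):
    a=np.array(a); return a if a.shape==(3,3) else R.from_quat(a).as_matrix()
def ray(f,u,v):
    d=att(f["attitude"])@np.linalg.inv(f["camera_matrix"])@np.array([u,v,1.]); return np.array(f["eye"]),d
def onplane(f,u,v,z):
    e,d=ray(f,u,v); return e+d*(z-e[2])/d[2]
def proj(f,p):
    c=np.array(f["camera_matrix"])@(att(f["attitude"]).T@(np.array(p)-f["eye"])); return c[:2]/c[2]
def save(f,n): cv2.imwrite("pics/"+n,cv2.cvtColor(f,cv2.COLOR_RGB2BGR))
E
python3 - <<'E'
from h import *
a=grab_frame("top");b=grab_frame("side")
for n,f in(("top",a),("side",b)): print(n,f["eye"],f["attitude"],f["camera_matrix"]); save(f["frame"],n+"0.png")
print(arm.observe())
E
```

```text
top [ 0.38308393 -0.11606019  1.06432429] [ 0.74288131 -0.66155975  0.06790187 -0.07652053] [[408.39426627   0.         247.5781816 ]
 [  0.         408.39426627 194.93719837]
 [  0.           0.           1.        ]]
side [ 0.05638423 -1.00216007  0.54772764] [ 0.81996823 -0.21550914  0.14452606 -0.51021577] [[446.71497801   0.         251.29086581]
 [  0.         446.71497801 191.97200248]
 [  0.           0.           1.        ]]
{'time': 0.1, 'q': array([ 1.46013850e+00,  3.59320009e-01,  1.11511560e-02, -2.66410590e-04,
       -1.22408188e+00, -2.88099431e-01]), 'dq': array([ 0.00104192, -0.00139659,  0.00238735,  0.00084144, -0.00151081,
       -0.00048908]), 'effort': array([-1.68014158e-03, -5.84166205e+01,  2.93753189e+01,  7.01554477e+00,
        1.02327907e-02, -5.40659732e-05]), 'position': array([0.261956  , 0.62163534, 0.22572118]), 'tcp_rot': array([ 9.80180585e-01, -1.98104712e-01, -6.03197316e-05,  7.35441319e-04]), 'force': array([ 0.70324616,  0.27312786, -0.85059712]), 'torque': array([-0.03471075, -0.02837884,  0.0105561 ]), 'grasp_force': 0.0, 'opening': 0.08759419676591755}
```

View pics/top0.png

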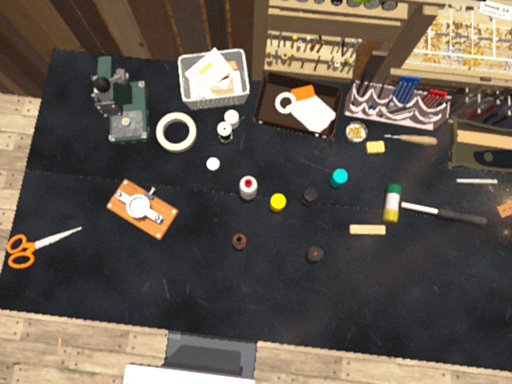

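View pics/side0.png

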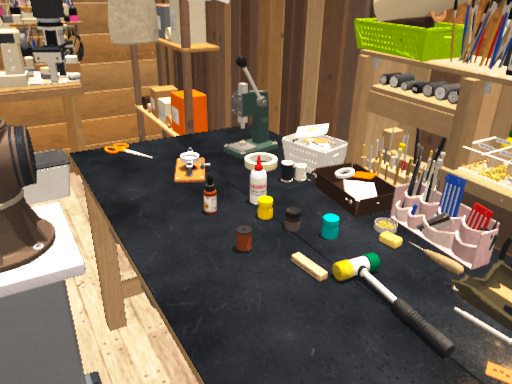

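The top view shows the cradle at (142,207), yellow jar (278,203), turquoise jar (339,178), glue (248,188) and dropper (239,241).

There are two dark candidates. Top (310,197) / side (292,218) is grey-brown with a dark lid, so it fits the jar. Top (314,254) / side (244,238) is red-brown, so it is likely the spool. I'll confirm with one enlarged crop.

```bash
python3 - <<'E'
from h import *
a=grab_frame("top");b=grab_frame("side")
r=lambda im,s:cv2.resize(im,s,interpolation=cv2.INTER_CUBIC)
A=r(b["frame"][190:260,225:355],(780,420)) 
B=r(a["frame"][170:245,100:185],(390,344))[:180*2]
C=r(a["frame"][170:270,270:360],(390,344))
im=np.vstack([r(A,(480,256)),]); 
out=np.zeros((600,780,3),np.uint8); out[:256,:480]=A if 0 else im; out[256:600,:390]=B; out[256:600,390:]=C
save(out,"crop1.png")
E
```

```text
(no output)
```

View pics/crop1.png

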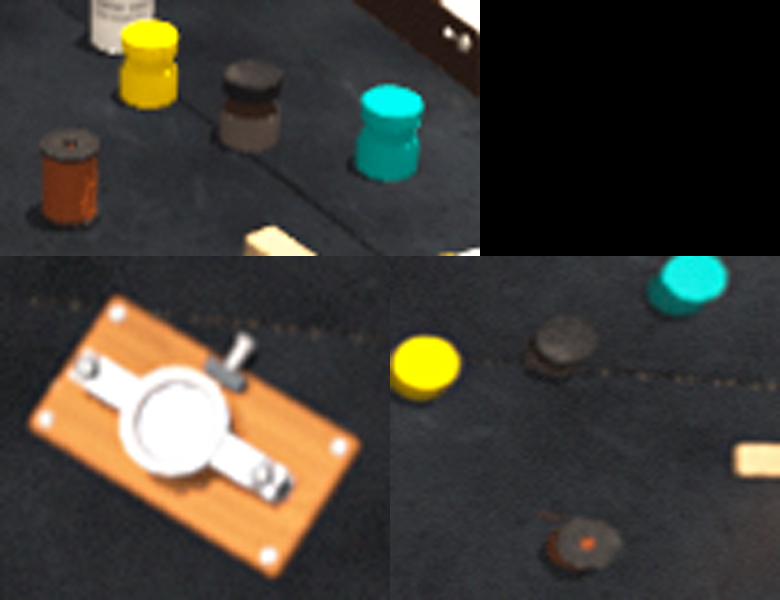

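The crop confirms it. The grey-brown jar with the dark lid, lid centre at about top (311,194) / side (293,210), is the paint_jar. The red-brown one with flanges is the spool. The cradle ring is at about top (138,206).

```bash
python3 - <<'E'
from h import *
a=grab_frame("top");b=grab_frame("side")
hs=cv2.cvtColor(a["frame"],cv2.COLOR_RGB2HSV)
P=lambda u,v,z:onplane(a,u,v,z).round(4)[:2]
print("jar top",P(310.9,194.4,.048),"side",onplane(b,293.5,211,.048).round(4))
for n,uv,z in(("yel",(277.5,202),.048),("turq",(339.5,177),.048),("spool",(315,253),.05),("glue",(249,184),.1),("dropper",(239,241),.08),("slick",(367,230),.016)): print(n,P(*uv,z))
# base
m=cv2.inRange(hs,(5,100,80),(22,255,255)); m[:170]=0;m[250:]=0;m[:,:100]=0;m[:,190:]=0
c=max(cv2.findContours(cv2.morphologyEx(m,cv2.MORPH_CLOSE,np.ones((25,25))),0,2)[0],key=cv2.contourArea)
W=np.array([P(u,v,.012) for u,v in c[:,0]],np.float32)
print("base",cv2.minAreaRect(W), cv2.boxPoints(cv2.minAreaRect(W)))
# ring rim : white blob, opening to drop arms
w=cv2.inRange(hs,(0,0,150),(180,70,255)); w[:170]=0;w[250:]=0;w[:,:100]=0;w[:,190:]=0
w=cv2.morphologyEx(w,cv2.MORPH_OPEN,cv2.getStructuringElement(2,(13,13)))
c=max(cv2.findContours(w,0,2)[0],key=cv2.contourArea); e=cv2.minEnclosingCircle(c); print("ring",e,P(*e[0],.053),"hand",P(138.1,205.8,.053))
# lid
d=a["frame"][180:212,296:326].astype(int).sum(2); print(d[::2,::2])
E
```

```text
jar top [ 0.6129 -0.2511] side [ 0.6148 -0.2534  0.048 ]
yel [ 0.5835 -0.1687]
turq [ 0.6668 -0.3201]
spool [ 0.4665 -0.2732]
glue [ 0.6095 -0.0929]
dropper [ 0.4715 -0.0847]
slick [ 0.5434 -0.4067]
base ((0.5327081084251404, 0.18038374185562134), (0.17408429086208344, 0.0936511754989624), 65.84307861328125) [[0.45436227 0.12012682]
 [0.5398122  0.08180127]
 [0.61105394 0.24064067]
 [0.525604   0.27896622]]
ring ((137.5, 206.0), 12.971221923828125) [0.5317 0.1803] hand [0.5324 0.1789]
[[163 170 150 146 151 160 157 156 142 152 165 159 158 159 155]
 [137 142 134 147 164 162 160 150 132 160 149 157 152 151 146]
 [131 147 138 154 147 161 155 154 140 153 150 154 157 144 157]
 [150 149 128 149 154 152 143 152 142 146 151 156 154 151 137]
 [150 159 149 139 143 147 180 168 180 166 150 139 135 140 149]
 [135 148 142 145 144 161 169 180 188 182 158 147 140 148 167]
 [147 134 145 142 175 194 191 190 200 182 176 140 156 146 133]
 [143 131 143 102 186 200 196 196 194 186 193 144 141 121 140]
 [131 139 138  99 181 248 246 236 204 203 190 143 127 133 138]
 [129 124 100 133  98 219 265 256 208 192 143 129 135 145 132]
 [127  98  96 152  98 105 181 206 165 130 136 132 135 138 146]
 [149 145 133 114 145 134  90 105 101 142 115 130 129 127 128]
 [149 154 128  78 100 126 137 126 119 121 116 132 150 113 119]
 [150 149 145 138 125  89  85 103 148 140 149 123 146 152 148]
 [135 139 138 136 135 138 118 125 132 127 136 122 124 132 128]
 [162 147 142 148 142 121 133 114 124 116 129 124 126 136 121]]
```

Emit:
step_arm(commands="0.041 0.042 0 0 0 0 1;0.041 0.042 0 0 0 0 1;0.041 0.042 0 0 0 0 1;0.041 0.042 0 0 0 0 1;0.041 0.042 0 0 0 0 1")

```text
time: 0.92
position: [0.3699, 0.3471, 0.2268]
tcp_rot: [0.98, -0.198, 0.0, -0.0]
force: [1.2, -1.0, 0.1]
opening: 0.088
grasp_force: 0.0
```

Emit:
step_arm(commands="0.041 0.042 0 0 0 0 1;0.041 0.042 0 0 0 0 1;0.041 0.042 0 0 0 0 1;0.041 0.042 0 0 0 0 1;0.041 0.042 0 0 0 0 1")

```text
time: 1.55
position: [0.4773, 0.074, 0.227]
tcp_rot: [0.98, -0.198, 0.0, -0.0]
force: [1.7, 1.4, -0.6]
opening: 0.0875
grasp_force: 0.0
```

Emit:
step_arm(commands="0.041 0.042 0 0 0 0 1;0.041 0.042 0 0 0 0 1;0.041 0.042 0 0 0 0 1;0.041 0.042 0 0 0 0 1;0.041 0.042 0 0 0 0 1")

```text
time: 2.17
position: [0.5848, -0.1993, 0.2267]
tcp_rot: [0.98, -0.198, 0.0, -0.0]
force: [0.8, 0.4, -0.5]
opening: 0.0878
grasp_force: 0.0
```

Emit:
step_arm(commands="0 0 0 0 0 0.18 1;0 0 0 0 0 0.18 1;0 0 0 0 0 0.18 1;0 0 0 0 0 0.18 1;0 0 0 0 0 0.1 1")

```text
time: 2.8
position: [0.5841, -0.1974, 0.2265]
tcp_rot: [0.819, -0.574, -0.0, 0.0]
force: [-0.2, -0.0, 0.7]
opening: 0.0874
grasp_force: 0.0
```

Emit:
step_arm(commands="0.06 -0.009 0 0 0 0 1;0 0 0.06 0 0 0 1;0 0 0.06 0 0 0 1;0 0 0 0 0 0 1")

```text
time: 3.3
position: [0.6098, -0.2501, 0.1017]
tcp_rot: [0.82, -0.573, -0.005, 0.002]
force: [-0.1, 0.1, 0.9]
opening: 0.0878
grasp_force: 0.0
```

```bash
python3 - <<'E'
from h import *
a=grab_frame("top");b=grab_frame("side"); o=arm.observe(); p=o["position"]; print(p)
r=lambda im,s:cv2.resize(im,s,interpolation=cv2.INTER_CUBIC)
j=(.613,-.252)
B=b["frame"].copy(); A=a["frame"].copy()
for f,im in((a,A),(b,B)):
  for q,c in(((p[0],p[1],.048),(255,0,0)),(p,(0,255,0))):
    u=proj(f,q).round().astype(int); im[u[1],u[0]]=c; print(u)
save(np.hstack([r(A[150:240,270:350],(390,439)),r(B[150:240,250:330],(390,439))]),"near.png")
E
```

```text
[ 0.61424637 -0.25099638  0.10815077]
[311 194]
[315 189]
[293 211]
[294 188]
```

View pics/near.png

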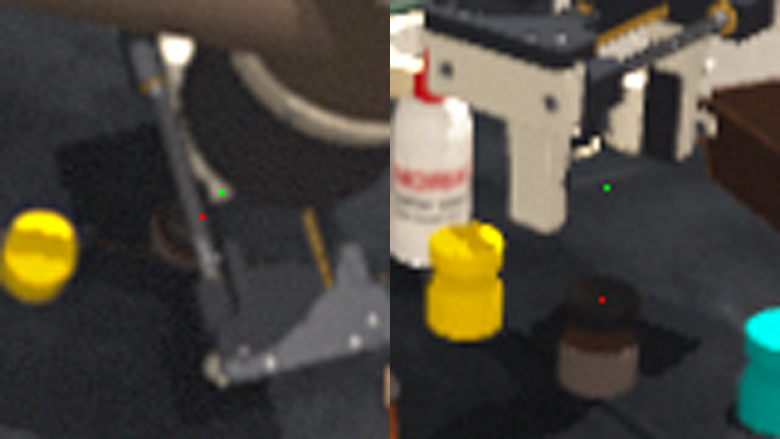

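The close view shows the jar lid at crop (602,293), almost exactly under the projected TCP axis at (602,298). The fingers straddle it with no neighbour in the way, so I'll descend and grip.

Emit:
step_arm(commands="0 0 0.045 0 0 0 1;0 0 0.03 0 0 0 1;0 0 0.011 0 0 0 1;0 0 0 0 0 0 1")

```text
time: 3.9
position: [0.6147, -0.2508, 0.0224]
tcp_rot: [0.82, -0.572, 0.001, -0.0]
force: [-0.2, 0.2, 0.6]
opening: 0.0876
grasp_force: 0.0
```

Emit:
step_arm(commands="0 0 0 0 0 0 0.3;0 0 0 0 0 0 0.2;0 0 0 0 0 0 0.2;0 0 0 0 0 0 0.2;0 0 0 0 0 0 0.2", grip_force=45)

```text
time: 4.53
position: [0.6134, -0.2506, 0.0206]
tcp_rot: [0.82, -0.572, 0.0, -0.0]
force: [0.2, -0.9, 0.7]
opening: 0.0431
grasp_force: 0.3
```

Emit:
step_arm(commands="0 0 0 0 0 0 0;0 0 0 0 0 0 0;0 0 0 0 0 0 0;0 0 0 0 0 0 0", grip_force=45)

```text
time: 5.03
position: [0.6135, -0.2506, 0.0206]
tcp_rot: [0.82, -0.572, 0.0, -0.0]
force: [0.3, -0.2, 0.5]
opening: 0.0377
grasp_force: 45.0
```

Emit:
step_arm(commands="0 0 -0.05 0 0 0 0;0 0 -0.06 0 0 0 0;0 0 -0.06 0 0 0 0;0 0 0 0 0 0 0")

```text
time: 5.52
position: [0.616, -0.2514, 0.1967]
tcp_rot: [0.82, -0.572, 0.005, -0.002]
force: [-0.4, -0.4, -1.6]
opening: 0.0374
grasp_force: 45.0
```

Emit:
step_arm(commands="-0.054 -0.009 0 0 0 0 0;-0.054 -0.009 0 0 0 0 0;-0.054 -0.009 0 0 0 0 0;-0.054 -0.009 0 0 0 0 0")

```text
time: 6.02
position: [0.5714, -0.0339, 0.1894]
tcp_rot: [0.82, -0.573, -0.001, 0.0]
force: [0.6, 0.9, -1.2]
opening: 0.0377
grasp_force: 45.0
```

Emit:
step_arm(commands="-0.054 -0.009 0 0 0 0 0;-0.054 -0.009 0 0 0 0 0;-0.054 -0.009 0 0 0 0 0;-0.054 -0.009 0 0 0 0 0")

```text
time: 6.52
position: [0.5308, 0.1811, 0.1896]
tcp_rot: [0.82, -0.572, -0.0, 0.001]
force: [1.2, -0.1, -0.7]
opening: 0.038
grasp_force: 45.0
```

Emit:
step_arm(commands="0 0 0 0 0 0.155 0;0 0 0 0 0 0.155 0;0 0 0 0 0 0.155 0;0 0 0 0 0 0.155 0;0 0 0 0 0 0.155 0")

```text
time: 7.15
position: [0.5312, 0.1794, 0.1893]
tcp_rot: [-0.541, 0.841, 0.0, -0.001]
force: [0.4, 0.2, -1.5]
opening: 0.0379
grasp_force: 45.0
```

Emit:
step_arm(commands="0 0 0.05 0 0 0 0;0 0 0 0 0 0 0;0 0 0 0 0 0 0")

```text
time: 7.52
position: [0.5323, 0.1798, 0.1413]
tcp_rot: [-0.543, 0.84, -0.0, -0.0]
force: [1.4, 0.4, 0.5]
opening: 0.0378
grasp_force: 45.0
```

```bash
python3 - <<'E'
from h import *
a=grab_frame("top");b=grab_frame("side"); o=arm.observe(); p=o["position"]; print(p,o["tcp_rot"],o["force"])
r=lambda im,s:cv2.resize(im,s,interpolation=cv2.INTER_CUBIC)
B=b["frame"].copy(); A=a["frame"].copy()
for f,im in((a,A),(b,B)):
  for q,c in(((.532,.180,.053),(255,0,0)),((p[0],p[1],p[2]-.0206),(0,255,0))):
    u=proj(f,q).round().astype(int); im[u[1],u[0]]=c; print(u)
save(np.hstack([r(A[160:250,95:175],(390,439)),r(B[110:200,150:230],(390,439))]),"near2.png")
E
```

```text
[0.53283502 0.18022543 0.14209544] [-5.43084274e-01  8.39677583e-01 -1.12301921e-04  1.00715993e-03] [-0.83335226 -0.2037231  -0.06633471]
[138 206]
[130 200]
[189 156]
[188 134]
```

View pics/near2.png

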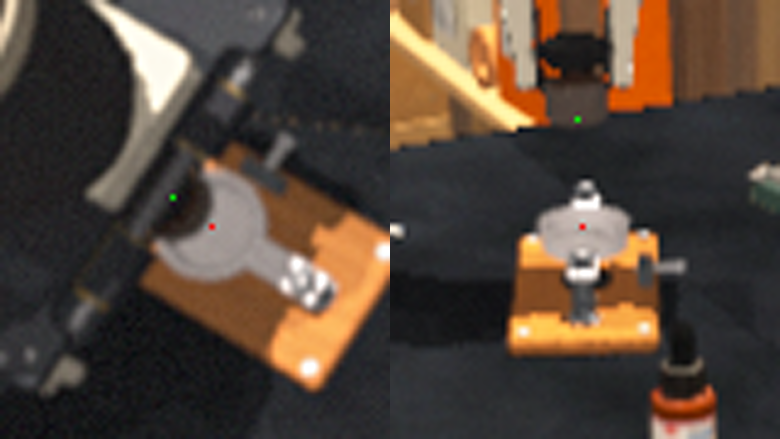

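The jar hangs upright, its bottom at crop (578,120). The projected seat point (583,227) lies on the ring centre, so it's aligned to about 1 mm. I'll lower it in stages.

Emit:
step_arm(commands="0 0 0.04 0 0 0 0;0 0 0.022 0 0 0 0;0 0 0 0 0 0 0")

```text
time: 8.0
position: [0.5317, 0.1795, 0.0783]
tcp_rot: [-0.543, 0.84, -0.0, -0.001]
force: [0.7, -0.4, -0.4]
opening: 0.0378
grasp_force: 45.0
```

Emit:
step_arm(commands="0 0 0.004 0 0 0 0;0 0 0.004 0 0 0 0;0 0 0.004 0 0 0 0;0 0 0 0 0 0 0")

```text
time: 8.5
position: [0.5326, 0.1802, 0.0671]
tcp_rot: [-0.543, 0.84, -0.0, 0.001]
force: [-1.3, 0.8, 3.3]
opening: 0.0377
grasp_force: 45.0
```

Emit:
step_arm(commands="0 0 0.003 0 0 0 0;0 0 0 0 0 0 0")

```text
time: 8.75
position: [0.5326, 0.1802, 0.0639]
tcp_rot: [-0.543, 0.84, -0.0, 0.001]
force: [1.3, 1.7, 3.9]
opening: 0.0376
grasp_force: 45.0
```

```bash
python3 - <<'E'
from h import *
b=grab_frame("side"); F=[]
for i in range(3): grab_frame("top"); o=arm.observe(); F.append(o["force"])
print(np.mean(F,0),o["torque"],o["position"])
save(cv2.resize(b["frame"][110:200,150:230],(533,600),interpolation=cv2.INTER_CUBIC),"s3.png")
E
```

```text
[1.54962588 2.27828745 4.68741789] [ 0.78885674 -0.48484117 -0.04570904] [0.53250434 0.18010812 0.06388606]
```

View pics/s3.png

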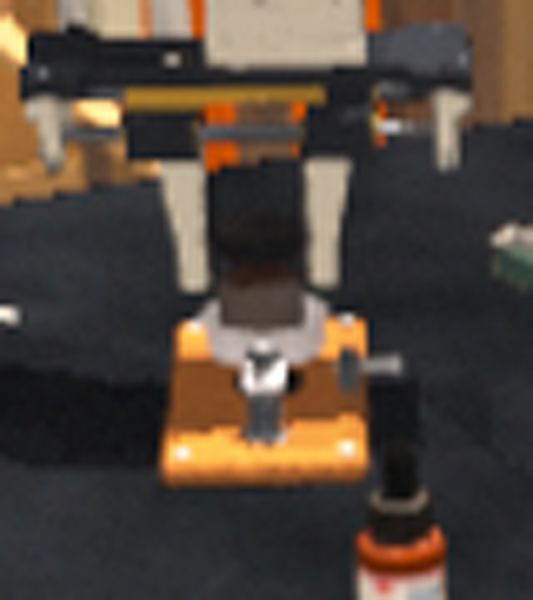

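The jar's lower end is in the ring, centred left to right (jar 262, ring 260). The force has a sideways part towards cradle +y, so I'll ease the jar about 1.5 mm that way and re-check.

Emit:
step_arm(commands="-0.0015 0 -0.002 0 0 0 0;0 0 0 0 0 0 0;0 0 0.002 0 0 0 0;0 0 0 0 0 0 0")

```text
time: 9.45
position: [0.5325, 0.1808, 0.0633]
tcp_rot: [-0.543, 0.84, -0.0, -0.0]
force: [1.9, -2.4, 3.7]
opening: 0.038
grasp_force: 45.0
```

```bash
cat > f.py <<'E'
from h import *
F=[];T=[]
for i in range(3): grab_frame("top"); o=arm.observe(); F.append(o["force"]);T.append(o["torque"])
print(np.mean(F,0),np.mean(T,0),o["position"],o["opening"],o["time"])
E
python3 f.py
```

```text
[ 2.13790101 -1.90587023  4.54082946] [-0.80629587 -0.75358153  0.04755048] [0.53255267 0.18090371 0.06348361] 0.03771687813851229 9.6
```

Emit:
step_arm(commands="0.0003 -0.0015 -0.002 0 0 0 0;0 0 0 0 0 0 0;0 0 0.002 0 0 0 0;0 0 0 0 0 0 0")

```text
time: 10.1
position: [0.5336, 0.1802, 0.063]
tcp_rot: [-0.543, 0.84, 0.0, -0.0]
force: [0.3, 0.9, -1.8]
opening: 0.0379
grasp_force: 45.0
```

```bash
python3 f.py
```

```text
[ 0.34763189  0.49314498 -0.70347315] [ 0.29392209 -0.20093629 -0.02099635] [0.53369288 0.18015477 0.06327004] 0.03786186157796052 10.25
```

The contact is gone, so the jar is clear inside the bore. Now I'll seat it and press.

Emit:
step_arm(commands="0 0 0.001 0 0 0 0;0 0 0.001 0 0 0 0;0 0 0 0 0 0 0")

```text
time: 10.62
position: [0.5338, 0.1802, 0.0616]
tcp_rot: [-0.543, 0.84, -0.0, -0.0]
force: [0.7, 0.2, 0.4]
opening: 0.038
grasp_force: 45.0
```

Emit:
step_arm(commands="0 0 0.002 0 0 0 0;0 0 0.003 0 0 0 0;0 0 0.003 0 0 0 0;0 0 0 0 0 0 0", grip_force=55)

```text
time: 11.12
position: [0.5339, 0.1802, 0.0535]
tcp_rot: [-0.543, 0.84, -0.0, -0.0]
force: [-2.1, -1.6, 6.1]
opening: 0.038
grasp_force: 55.0
```

```bash
python3 f.py
```

```text
[-2.04561648  0.42988142  5.57051504] [-0.0232544   0.72929547 -0.00785635] [0.53385481 0.18017949 0.05363115] 0.03763999299830112 11.275
```

Emit:
step_arm(commands="0 0 0.003 0 0 0 0;0 0 0.003 0 0 0 0;0 0 0.003 0 0 0 0;0 0 0.002 0 0 0 0;0 0 0 0 0 0 0")

```text
time: 11.9
position: [0.5339, 0.1802, 0.0429]
tcp_rot: [-0.543, 0.84, -0.0, 0.0]
force: [-2.5, -0.8, 8.8]
opening: 0.0376
grasp_force: 55.0
```

Emit:
step_arm(commands="0 0 0.001 0 0 0 0;0 0 0 0 0 0 0")

```text
time: 12.15
position: [0.5339, 0.1802, 0.042]
tcp_rot: [-0.543, 0.84, -0.0, 0.0]
force: [-3.6, -0.1, 9.8]
opening: 0.0377
grasp_force: 55.0
```

Emit:
step_arm(commands="0 0 0.001 0 0 0 0;0 0 0 0 0 0 0")

```text
time: 12.4
position: [0.534, 0.1803, 0.0415]
tcp_rot: [-0.543, 0.84, -0.0, 0.0]
force: [-4.6, -0.9, 13.3]
opening: 0.0376
grasp_force: 55.0
```

```bash
python3 f.py
```

```text
[-5.22200862 -0.56626652 12.54242463] [-0.2122552   1.79478388 -0.00459456] [0.53398064 0.18024711 0.04149727] 0.03778258041169592 12.55
```

Emit:
step_arm(commands="0 0.0005 0.001 0 0 0 0;0 0 0 0 0 0 0")

```text
time: 12.8
position: [0.534, 0.1803, 0.0414]
tcp_rot: [-0.543, 0.84, -0.0, 0.001]
force: [-5.2, -2.6, 21.1]
opening: 0.0375
grasp_force: 55.0
```

Emit:
step_arm(commands="0 0 0.001 0 0 0 0;0 0 0 0 0 0 0")

```text
time: 13.05
position: [0.534, 0.1803, 0.0413]
tcp_rot: [-0.543, 0.839, -0.0, 0.001]
force: [-10.0, -2.9, 29.4]
opening: 0.0377
grasp_force: 55.0
```

```bash
python3 f.py; python3 - <<'E'
from h import *
b=grab_frame("side")
save(cv2.resize(b["frame"][110:200,150:230],(533,600),interpolation=cv2.INTER_CUBIC),"s4.png")
E
```

```text
[-9.01939883 -3.85661442 29.70541554] [-1.09359931  3.4700722  -0.05567042] [0.5340297  0.18030064 0.04131298] 0.0376362149701406 13.2
```

View pics/s4.png

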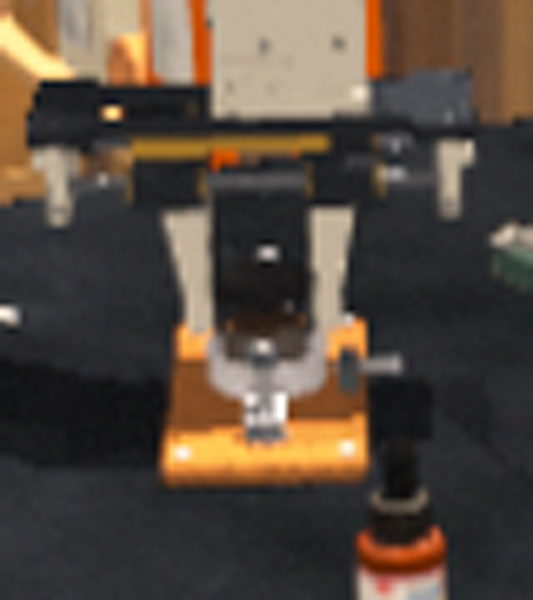

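The cup is down on its stop: TCP at 41.3 mm puts the jar's underside at about 21 mm, with 30 N of push. The jar stands upright in the ring (crop 262,350) and the fingers are about 8 mm clear above the rim. I'll hand it in while holding.

```bash
python3 -c "
from cell import arm
print(arm.finish_job())"
```

```text
the job is handed in; nothing more can be done
None
```

The paint jar is upright in the ring and pressed fully down against the stop with about 30 N, still gripped for you to push the locking pin in; I handed the job in at about 13 s and left the other things alone.

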